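Unlatch the guard-screen gate and swing it open

ROBOT

A 6-joint arm with a two-finger parallel gripper is mounted at the origin on the work surface. World frame = base frame: x ahead of the robot, y to its left, z up, the work surface at z = 0. Lengths are in m, angles in rad, forces in N, time in s.
With the tool pointing down it reaches from about 0.375 to 0.9 m from the base axis. Payload 3.1 kg.
Tool frame: the origin (TCP) lies on the centre line of the jaws, within the pads' length; the fingertips stand 25 mm ahead of it and the grasp point (between the pads) lies 6 mm ahead of it (arm.tcp_to_tips is the distance from the TCP to the fingertips, in m); z points along the fingers, y is the direction in which the jaws open and shut (so a half turn about z gives the same grasp; the last joint's range is limited). The gripper opens to 87 mm and grips with 3 to 60 N. Pads are 19 mm wide; open, the fingers measure 117 mm over their backs; the gripper's body (75 mm by 190 mm) begins 51 mm behind the grasp point.
Start: joints at [1.008, 0.527, 1.433, -0, 1.181, -0.178], TCP at [0.235, 0.579, 0.248] pointing down, gripper open.
Joint ranges: [-3.08, 3.08], [-0.75, 2.2], [0.22, 2.44], [-1.43, 4.57], [0, 2.65], [-2.85, 2.85]. Speed limits (rad/s): [2.79, 2.79, 3.14, 3.14, 3.14, 3.14].

INTERFACE

Orientations are given as a 3x3 rotation matrix whose columns are the frame's x, y, z axes.
In Python, from station import arm, vision, job gives the robot as it stands.
- The arm moves only by the tool send_rows, never from a script. Its argument "rows" is a list of rows, each a list of 2 entries, a list of its own where there are three numbers: the shift along the tool's x, y, z in cm, then the turn, a rotation vector about the tool's x, y, z in degrees. A call has 1 to 12 rows; each row shifts and turns the commanded pose from where the row before left it, along the tool's axes as they then stand; what a row does not reach is not made up. A row lasts 1/10 s, in which the tool goes at most 50 mm and 8.59 degrees, less where a joint would pass 70% of its speed; a pose out of reach is approached as far as the arm can. A call is refused whole if a number of a shift passes 5 or a number of a turn 8.59, either way. A call with a gripper value outside its range is refused whole. "gripper" is the finger opening in cm, from 0 to 8.7, set as the call begins (left out, the last holds). The fingers move at their own pace and stop on an object; "grip_force" is the grip in N (left out, the last holds). Time passes only in rows, so rows that do not move let the fingers close. It gives the time, the measured TCP pose, the force and the opening at its end, in the units of the state.
- arm.read_state(): the state, without advancing time (a new reading comes with each control period).
- vision.read_camera(name): name is "side" or "top" or "wrist"; returns a dict with "color" (420x560x3 uint8, blue, green, red), "camera_matrix" (3x3 intrinsics, pixels), "position" and "attitude" of the camera in the world; the wrist camera has in their place "T_tool_cam" (4x4, takes a point from camera to tool coordinates, whose origin is the TCP and whose axes are the flange's). Camera axes: x right, y down, z forward; pixel columns grow to the right and rows downward; lengths in m; the calibration is good to about 2 mm. A picture is of the moment at which its call begins: read the wrist's pose just before it. There is no depth.
- job.hand_in(): hands the job in, once; it reports no verdict.
The state is a dict: "time_s": time; "joint_pos": joint angles; "joint_vel": joint speeds; "tau": joint torques, N m; "tcp_pos": TCP position; "tool_rot": TCP orientation; "force": force on the tool from outside, world axes, zero at the start; "torque": the same for the moment, N m; "width": finger opening in m.
Only numpy, scipy, OpenCV 4.12 (cv2) and the standard library are available. Lean on these libraries where they do the work, as an engineer would, in place of code of your own. Each camera call takes 0.05 s, during which the arm holds its last target.

TASK

Open the gate of the clear guard screen in front of the whirling table: press its black thumb lever gently down until the latch bar is lifted right out of its catch, and keep it down while you push the gate away from you out of the catch. Then let the lever go and swing the gate gently fully open to its stop. Do not force the lever or push the gate against the catch, and leave everything else on the bench where it is.

Things in the scene. Friction and masses are not known exactly. Their poses are not given: they have to be found in the camera images.
- screen: Clear guard screen fixed to the bench: four 30 mm aluminium posts 250 mm high, clear panels between. Origin: on the gate's upright hinge axis at bench level; x points through the screen away from the robot, y along it to the left, z up. Posts at y +24 (hinge), -315 (latch), +340, -480 mm; the gate fills the gap from +24 to -315, the rest is fixed. Post feet 110 mm (x) by 50, 6 high.
- gate (a joint): Angle of the gate, rad: 0 shut, growing as its free edge swings away from the robot; it meets a stop at 1.35, fully open. It swings with a little hinge friction (about 1 N at the lever) and stays where it is left.
- leaf: The gate's leaf: clear sheet in an aluminium frame 16 mm thick, from 30 to 235 mm above the bench. Origin on the hinge axis at bench level, axes as the screen's when shut: it runs along its -y from 12 to 292 mm, front face (robot side) at x -8 mm. Thumb lever in front at y -200 mm, and below it a black D-shaped grip, 73 to 137 mm high, 47 mm out.
- bar_pivot (a point): Pivot of the steel latch bar on the back of the leaf (x +32, y -85, z 206 mm of the leaf). The bar, 8 x 22 mm and level at rest, runs from here 250 mm along the leaf's -y, past its free edge, and its nose lies in the catch. It falls back by its own weight.
- staple: Black steel staple on the back of the leaf around the latch bar, 67 mm short of the nose's end; the bar comes up against its top bar when fully lifted. Forcing the bar against it with more than 12 N (about 14 N at the thumb piece) strains it. Origin and axes as the leaf's; its top bar is at y -268, 232 mm above the bench.
- catch: Steel catch on the far side of the latch post, holding the bar's nose: a shelf with an upstanding lip. Origin and axes as the screen's.
- catch_lip (a point): Middle of the top of the catch's lip, 208 mm above the bench. The lip stands 13 mm above its shelf and is 8 mm thick, on the far side of the bar's nose, which has 5 mm play before it meets the lip. The nose is past the lip once the gate stands at 0.09 rad; let down earlier, the bar drops back or sits on the lip. Pushing the gate against the catch with more than 12 N is forcing it.
- thumb_lever (a joint): Angle of the thumb lever, rad: 0 at rest, growing as it is pressed down. First slack, 0.03 to 0.40 rad, new each time and not visible; then it lifts the bar, which clears the lip 0.20 rad further on and comes to a firm stop 0.23 rad after the slack, at its staple: 15 to 36 mm down at the thumb piece, to be felt. 1 to 2 N in the slack, 2 to 5 N lifting; 8 to 10 N is firm, over 14 N strains the latch. It springs back up.
- thumb_pad (a point): Centre of the top face of the thumb piece: a black plate 36 mm (front to back) by 30 mm wide, 6 mm thick, in front of the gate; at rest this point is about 216 mm above the bench and the plate is tilted up 0.32 rad towards the robot. A cross ridge 9 mm high stands on it 18 mm nearer the gate, against which it can be pushed. The frame turns with the lever.
- lever_pivot (a point): Pivot of the thumb lever in the leaf (x 0, y -200, z 195 mm of the leaf): its axis is level, along the leaf. The thumb piece's centre is 58 mm from it, to the robot's side.
- preamp: Bystander: blue preamplifier box, 75 x 90 x 32 mm. Origin under its centre.
- mass_stack: Bystander: brass slotted masses on an upright hanger, 54 mm wide, 89 mm tall. Origin under its centre.
- multimeter: Bystander: yellow multimeter lying flat, 155 x 80 x 40 mm. Origin under its centre.
- notebook: Bystander: closed spiral notebook, 210 x 150 x 12 mm. Origin under its centre.
- clamp: Bystander: grey boss head with a steel thumbscrew, 50 x 45 x 30 mm. Origin under its centre.
- spare_weight: Bystander: steel cylinder with a black knob, 52 mm across, 57 mm tall. Origin under its centre.
- timer: Bystander: white stop-clock with two buttons, 50 x 90 x 66 mm, behind the left panel. Origin under its centre.

How it is judged:
On the way, in this order (a step that is already met when the one before it is completed fails the run):
1. the thumb lever is pressed down while the gate is still shut (value of joint thumb_lever above 0.15 rad and value of joint gate below 0.035 rad), for 0.05 s.
2. the gate is pushed out of the catch with the lever held down (value of joint thumb_lever above 0.18 rad and value of joint gate above 0.06 rad).
At the end, for the whole second after the job is handed in: the gate stands still, open by more than 1.25 rad (its stop is at 1.35), and the thumb lever is back up, within 0.06 rad of rest (value of joint gate above 1.25 rad and velocity of joint gate between -0.03 and 0.03 rad/s and value of joint thumb_lever below 0.06 rad); the robot touches nothing.
It fails at once if the latch bar is forced against its staple with more than 12 N (contact force between anything else and staple above 12 N).
It fails at once if the gate is pushed against its catch with more than 12 N (contact force between leaf and catch above 12 N).
It fails at once if the gate is swung faster than 1.5 rad/s (velocity of joint gate above 1.5 rad/s or velocity of joint gate below -1.5 rad/s).
It fails at once if something else on the bench is moved by more than 20 mm (distance of any of preamp, mass_stack, multimeter, notebook, clamp, spare_weight, timer from where it was at the start of the episode above 0.02 m).
It also fails if it takes over 64 s, if anything falls off the work surface, if the arm or the gripper's body presses on something with over 40 N, if the wrist force passes 120 N, or if a joint passes its speed limit or range.

## Working session

There is one attempt and no reset: what is moved stays moved. The work goes in short steps, Python scripts to look and compute and a tool call to move; the robot and the scene stay as the last step left them, time stands still between calls to the robot, and variables do not carry over. Pictures are saved under pics/ and viewed, and the job is handed in when it is done.

Besides the shell and the picture viewer there is one more tool, called after "Emit:" by a JSON object that holds its "method" and its "body", one argument or row to a line. send_rows: Moves the arm, as the interface text tells. Its arguments: {"type":"object","properties":{"rows":{"type":"array"},"gripper":{"type":"number"},"grip_force":{"type":"number"}},"required":["rows"]}

```bash
ls; mkdir -p pics
python3 - <<'E'
from station import arm, vision, job
import cv2
s=arm.read_state()
for k in s: print(k,s[k])
for n in ["side","top","wrist"]:
    c=vision.read_camera(n); cv2.imwrite(f"pics/{n}0.png",c["color"])
    for k in c:
        if k!="color": print(n,k,c[k])
E
```

```text
pics
time_s 0.0
joint_pos [ 1.00748289e+00  5.28488848e-01  1.43392211e+00 -7.63169931e-06
  1.18141030e+00 -1.78535441e-01]
joint_vel [-1.16927790e-03 -2.00655708e-03  8.09979353e-04  4.04209189e-04
  2.93083522e-05 -1.56713920e-03]
tau [-6.77826256e-05 -4.40049255e+01 -1.76593870e+01  6.31737057e-02
  5.80512767e-02 -1.68939659e-04]
tcp_pos [0.23421347 0.57870544 0.24655136]
tool_rot [[-9.26882647e-01  3.75349380e-01 -1.18408184e-03]
 [ 3.75351047e-01  9.26880805e-01 -1.88802995e-03]
 [ 3.88831856e-04 -2.19442856e-03 -9.99997517e-01]]
force [ 0.3696334   0.13067664 -0.30697365]
torque [-0.04092361 -0.03515767  0.06223187]
width 0.08735117117889454
side camera_matrix [[384.15010469   0.         282.39176581]
 [  0.         384.15010469 216.54829269]
 [  0.           0.           1.        ]]
side position [-0.07535779 -0.68042301  0.90850204]
side attitude [[ 0.70534809 -0.47346454  0.52755606]
 [-0.70860405 -0.45090626  0.54273737]
 [-0.01908857 -0.75664713 -0.65354476]]
top camera_matrix [[406.45411336   0.         281.26971773]
 [  0.         406.45411336 208.14307701]
 [  0.           0.           1.        ]]
top position [ 0.29991546 -0.04281456  1.44423637]
top attitude [[ 0.01047219 -0.98078697  0.19480056]
 [-0.99984059 -0.01308784 -0.01214507]
 [ 0.01446125 -0.19464232 -0.98076768]]
wrist camera_matrix [[300.0387752    0.         281.69372471]
 [  0.         300.0387752  215.39663051]
 [  0.           0.           1.        ]]
wrist T_tool_cam [[-7.74543012e-04 -9.51511600e-01 -3.07611890e-01  8.56689910e-02]
 [ 9.99999682e-01 -6.77870657e-04 -4.21118223e-04 -6.94586199e-04]
 [ 1.92177801e-04 -3.07612118e-01  9.51511822e-01 -1.36629549e-01]
 [ 0.00000000e+00  0.00000000e+00  0.00000000e+00  1.00000000e+00]]
```

View pics/side0.png

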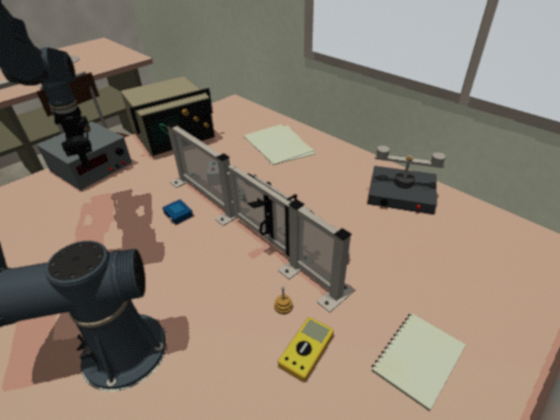

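View pics/top0.png

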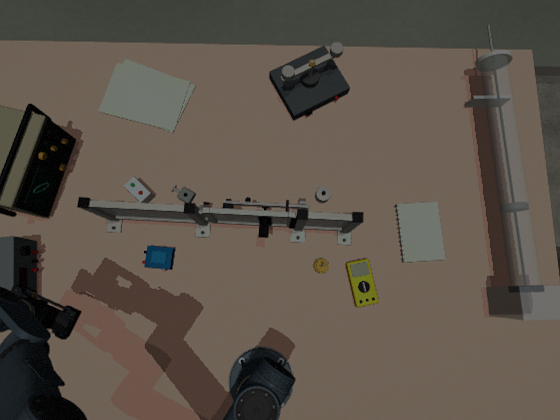

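View pics/wrist0.png

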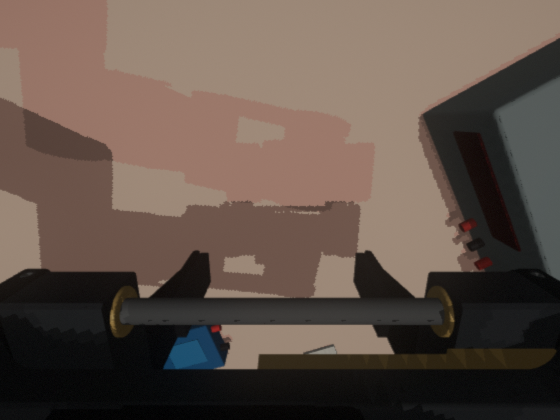

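The top view shows the post caps near (84,203), (190,209), (301,218) and (358,218), with the lever at about (264,228). The mass stack and multimeter are in front on the right. I'll zoom in.

Run:
```python
import cv2
i=cv2.imread("pics/top0.png"); cv2.imwrite("pics/top0z.png",cv2.convertScaleAbs(cv2.resize(i[175:250,170:370],None,fx=4,fy=4,interpolation=cv2.INTER_CUBIC),alpha=1.8,beta=15))
i=cv2.imread("pics/side0.png"); cv2.imwrite("pics/side0z.png",cv2.convertScaleAbs(cv2.resize(i[120:310,160:360],None,fx=3.1,fy=3.1,interpolation=cv2.INTER_CUBIC),alpha=1.8,beta=15))
```

```text
(no output)
```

View pics/top0z.png

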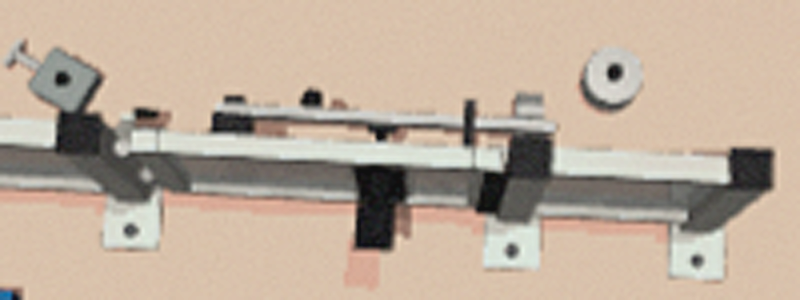

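View pics/side0z.png

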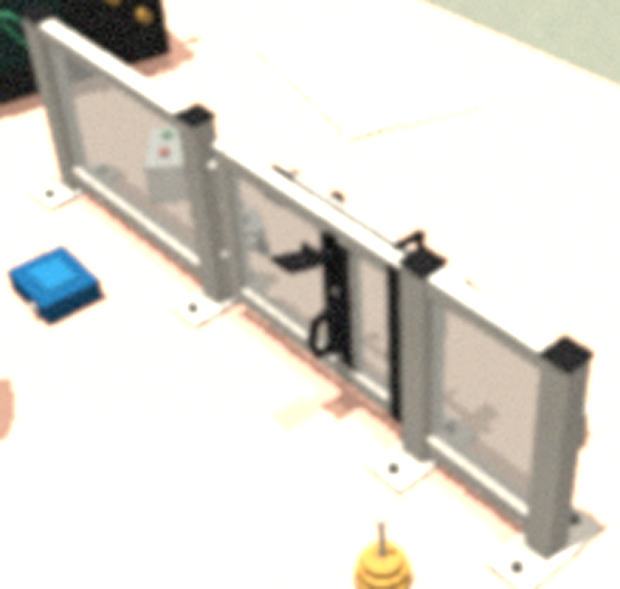

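Post cap centres in the top zoom are (79,132), (530,155) and (750,168). In the side zoom they are (194,116), (422,262) and (567,354). I'll cast these to z=0.25 and triangulate.

```bash
cat > h.py <<'E'
import numpy as np, cv2
K={"side":(np.array([[384.15010469,0,282.39176581],[0,384.15010469,216.54829269],[0,0,1]]),np.array([-0.07535779,-0.68042301,0.90850204]),np.array([[0.70534809,-0.47346454,0.52755606],[-0.70860405,-0.45090626,0.54273737],[-0.01908857,-0.75664713,-0.65354476]])),
"top":(np.array([[406.45411336,0,281.26971773],[0,406.45411336,208.14307701],[0,0,1]]),np.array([0.29991546,-0.04281456,1.44423637]),np.array([[0.01047219,-0.98078697,0.19480056],[-0.99984059,-0.01308784,-0.01214507],[0.01446125,-0.19464232,-0.98076768]]))}
def ray(n,uv):
    k,p,R=K[n]; d=R@np.linalg.solve(k,[uv[0],uv[1],1]); return p,d/np.linalg.norm(d)
def onz(n,uv,z):
    p,d=ray(n,uv); return p+d*(z-p[2])/d[2]
def tri(u1,u2):
    p,d=ray("top",u1);q,e=ray("side",u2)
    A=np.c_[d,-e]; t=np.linalg.lstsq(A,q-p,rcond=None)[0]
    a,b=p+t[0]*d,q+t[1]*e; return (a+b)/2,np.linalg.norm(a-b)
def proj(n,X):
    k,p,R=K[n]; c=k@(R.T@(np.asarray(X)-p)); return c[:2]/c[2]
def tz(x,y): return ((x+.5)/4-.5+170,(y+.5)/4-.5+175)
def sz(x,y): return ((x+.5)/3.1-.5+160,(y+.5)/3.1-.5+120)
E
python3 - <<'E'
from h import *
np.set_printoptions(precision=4,suppress=True)
for a,b in [((79,132),(194,116)),((530,155),(422,262)),((750,168),(567,354))]:
    print(onz("top",tz(*a),.25),onz("side",sz(*b),.25),*tri(tz(*a),sz(*b)))
print("lever", onz("top",tz(375,248),.225),onz("top",tz(375,248),.21))
E
```

```text
[0.535  0.2169 0.25  ] [0.53   0.2127 0.25  ] [0.5351 0.2184 0.2455] 0.0019836248381874646
[ 0.522  -0.1201  0.25  ] [ 0.5179 -0.1236  0.25  ] [ 0.5224 -0.1201  0.2455] 0.0010636423947948841
[ 0.5143 -0.2848  0.25  ] [ 0.5127 -0.2881  0.25  ] [ 0.5153 -0.2858  0.2466] 0.0009800414076513025
lever [ 0.4538 -0.0049  0.225 ] [ 0.4557 -0.0044  0.21  ]
```

Post spacings come out at 337 and 165 mm against 339 and 165, so they agree. The screen origin is about (0.533, 0.193) with yaw about -0.041, which predicts the pad at (0.467, -0.0045, 0.216), consistent with the picture. First I'll turn the tool and close the jaws.

Emit:
{"method": "send_rows", "body": {
  "rows": [
    [[0,0,0],[0,0,-6.5]],
    [[0,0,0],[0,0,-6.5]],
    [[0,0,0],[0,0,-6.5]],
    [[0,0,-1],[0,0,0]],
    [[0,0,-1],[0,0,0]],
    [[0,-3,0],[0,0,0]],
    [[0,-4,0],[0,0,0]],
    [[0,-4,0],[0,0,0]],
    [[0,-4,0],[0,0,0]],
    [[-1,-4,0],[0,0,0]],
    [[-1,-4,0],[0,0,0]],
    [[-1,-4,0],[0,0,0]]
  ],
  "gripper": 0,
  "grip_force": 20
}}

```text
time_s: 1.35
tcp_pos: [0.253, 0.3072, 0.2687]
tool_rot: [[-0.999, 0.045, 0.002], [0.045, 0.999, 0.001], [-0.002, 0.001, -1.0]]
force: [0.4, -0.4, -0.7]
width: 0.0027
```

Emit:
{"method": "send_rows", "body": {
  "rows": [
    [[-3,-1,0],[0,0,0]],
    [[-4,-1.5,0],[0,0,0]],
    [[-4,-3,0],[0,0,0]],
    [[-3,-4,0],[0,0,0]],
    [[-2,-4,0],[0,0,0]],
    [[-0.4,-4,0],[0,0,0]],
    [[0,-4,0],[0,0,0]],
    [[0,-4,0],[0,0,0]],
    [[0,-4,0],[0,0,0]],
    [[0,-1,0],[0,0,0]],
    [[0,0,0],[0,0,0]],
    [[0,0,0],[0,0,0]]
  ]
}}

```text
time_s: 2.55
tcp_pos: [0.4029, -0.0031, 0.268]
tool_rot: [[-0.999, 0.045, 0.001], [0.045, 0.999, 0.001], [-0.001, 0.001, -1.0]]
force: [0.5, -0.3, -0.2]
width: 0.0001
```

Run:
```python
from station import arm, vision
import cv2,pickle
s=arm.read_state();c=vision.read_camera("wrist");t=vision.read_camera("top")
pickle.dump((s,c,t),open("w1.pkl","wb"))
cv2.imwrite("pics/w1.png",c["color"])
i=t["color"];cv2.imwrite("pics/top1z.png",cv2.convertScaleAbs(cv2.resize(i[175:250,170:370],None,fx=4,fy=4,interpolation=cv2.INTER_CUBIC),alpha=1.8,beta=15))
print(s["tcp_pos"],s["tool_rot"],s["force"])
```

```text
[ 0.40289314 -0.003107    0.2679555 ] [[-9.98965552e-01  4.54692846e-02  6.08370822e-04]
 [ 4.54696323e-02  9.98965558e-01  5.70506377e-04]
 [-5.81800981e-04  5.97578615e-04 -9.99999652e-01]] [ 0.45081369 -0.29719322 -0.22547433]
```

View pics/w1.png

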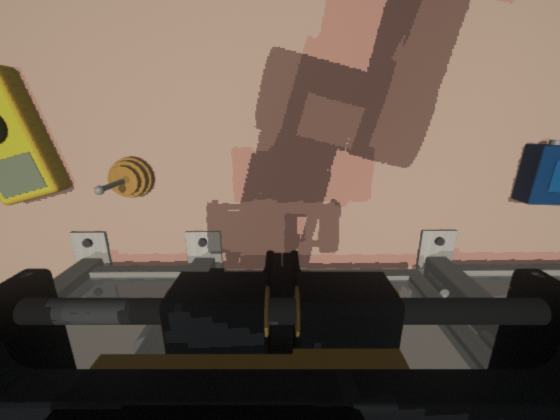

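The wrist view shows the screen feet with screw holes at (87,243), (202,242) and (440,241). The lever is hidden behind the fingers. I'll use the holes to check the screen's yaw and position along y.

Run:
```python
import pickle,numpy as np
from h import *
s,c,t=pickle.load(open("w1.pkl","rb"))
T=c["T_tool_cam"];K_=c["camera_matrix"];R=s["tool_rot"];p=s["tcp_pos"]
for uv in [(87,243),(202,242),(440,241)]:
    d=R@T[:3,:3]@np.linalg.solve(K_,[*uv,1]);o=p+R@T[:3,3];print(o+d*(0.006-o[2])/d[2])
for uv in [(131,230),(511,250),(697,260)]: print(onz("top",tz(*uv),.006))
```

```text
[ 0.47467337 -0.28738198  0.006     ]
[ 0.48078492 -0.12189133  0.006     ]
[0.49506135 0.2196897  0.006     ]
[0.49489505 0.21902521 0.006     ]
[ 0.48117365 -0.11905547  0.006     ]
[ 0.4742592  -0.28477788  0.006     ]
```

View pics/top1z.png

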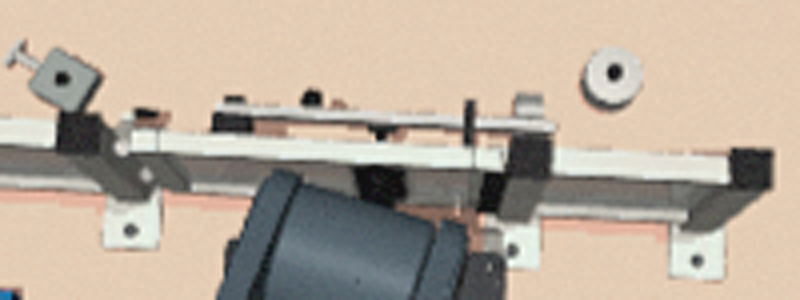

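Both views agree: origin about (0.534, 0.1945), pad at (0.4675, -0.003). I'll move above the pad with tips about 25 mm above it.

Emit:
{"method": "send_rows", "body": {
  "rows": [
    [[-1.5,0.1,0],[0,0,0]],
    [[-2,0.1,0],[0,0,0]],
    [[-2,0.1,0],[0,0,0]],
    [[-1.35,0,0],[0,0,0]],
    [[0,0,0.5],[0,0,0]],
    [[0,0,0.5],[0,0,0]],
    [[0,0,0.3],[0,0,0]],
    [[0,0,0],[0,0,0]],
    [[0,0,0],[0,0,0]]
  ]
}}

```text
time_s: 3.55
tcp_pos: [0.4708, -0.0038, 0.2545]
tool_rot: [[-0.999, 0.045, -0.001], [0.045, 0.999, 0.0], [0.001, 0.0, -1.0]]
force: [-0.3, -0.4, -0.7]
width: 0.0005
```

Run:
```python
from station import arm, vision
import cv2
s=arm.read_state();c=vision.read_camera("side")
i=c["color"];cv2.imwrite("pics/s2.png",cv2.convertScaleAbs(cv2.resize(i[120:270,190:340],None,fx=4,fy=4,interpolation=cv2.INTER_CUBIC),alpha=1.8,beta=15))
print(s["tcp_pos"],s["force"])
```

```text
[ 0.47075886 -0.00376924  0.25445052] [-0.26358782 -0.35895459 -0.70964906]
```

View pics/s2.png

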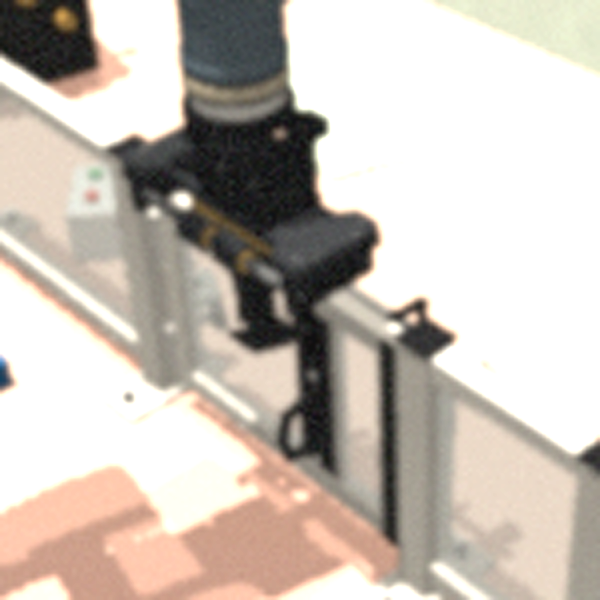

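The closed fingers stand just above the thumb piece. Now I'll lower them gently and feel for contact.

Emit:
{"method": "send_rows", "body": {
  "rows": [
    [[0,0,0.2],[0,0,0]],
    [[0,0,0.2],[0,0,0]],
    [[0,0,0.2],[0,0,0]],
    [[0,0,0.2],[0,0,0]],
    [[0,0,0.2],[0,0,0]],
    [[0,0,0.2],[0,0,0]],
    [[0,0,0],[0,0,0]]
  ]
}}

```text
time_s: 4.3
tcp_pos: [0.4713, -0.0038, 0.2423]
tool_rot: [[-0.999, 0.044, -0.0], [0.044, 0.999, 0.0], [0.0, 0.0, -1.0]]
force: [-0.0, -0.5, 0.8]
width: 0.0004
```

Emit:
{"method": "send_rows", "body": {
  "rows": [
    [[0,0,0.2],[0,0,0]],
    [[0,0,0.2],[0,0,0]],
    [[0,0,0.2],[0,0,0]],
    [[0,0,0.2],[0,0,0]],
    [[0,0,0],[0,0,0]]
  ]
}}

```text
time_s: 4.8
tcp_pos: [0.4713, -0.0038, 0.2342]
tool_rot: [[-0.999, 0.044, -0.0], [0.044, 0.999, 0.0], [0.0, 0.0, -1.0]]
force: [-0.1, -0.3, 0.5]
width: 0.0003
```

Emit:
{"method": "send_rows", "body": {
  "rows": [
    [[0,0,0.15],[0,0,0]],
    [[0,0,0.15],[0,0,0]],
    [[0,0,0],[0,0,0]]
  ]
}}

```text
time_s: 5.1
tcp_pos: [0.4713, -0.0038, 0.2314]
tool_rot: [[-0.999, 0.044, -0.0], [0.044, 0.999, 0.0], [0.0, 0.0, -1.0]]
force: [-0.6, 0.7, 1.2]
width: 0.0002
```

Emit:
{"method": "send_rows", "body": {
  "rows": [
    [[0,0,0.1],[0,0,0]],
    [[0,0,0.1],[0,0,0]],
    [[0,0,0],[0,0,0]]
  ]
}}

```text
time_s: 5.4
tcp_pos: [0.4713, -0.0038, 0.2294]
tool_rot: [[-0.999, 0.044, -0.0], [0.044, 0.999, 0.0], [0.0, 0.0, -1.0]]
force: [-0.6, 0.4, 1.0]
width: 0.0007
```

Emit:
{"method": "send_rows", "body": {
  "rows": [
    [[0,0,0.1],[0,0,0]],
    [[0,0,0.1],[0,0,0]],
    [[0,0,0],[0,0,0]]
  ]
}}

```text
time_s: 5.7
tcp_pos: [0.4713, -0.0038, 0.2274]
tool_rot: [[-0.999, 0.044, -0.0], [0.044, 0.999, 0.0], [0.0, 0.0, -1.0]]
force: [-1.1, 0.4, 1.0]
width: 0.0006
```

Emit:
{"method": "send_rows", "body": {
  "rows": [
    [[0,0,0.1],[0,0,0]],
    [[0,0,0.1],[0,0,0]],
    [[0,0,0],[0,0,0]]
  ]
}}

```text
time_s: 6.0
tcp_pos: [0.4713, -0.0038, 0.2254]
tool_rot: [[-0.999, 0.044, -0.0], [0.044, 0.999, 0.0], [0.0, 0.0, -1.0]]
force: [-0.9, 0.6, 1.2]
width: 0.0006
```

Emit:
{"method": "send_rows", "body": {
  "rows": [
    [[0,0,0.1],[0,0,0]],
    [[0,0,0.1],[0,0,0]],
    [[0,0,0],[0,0,0]]
  ]
}}

```text
time_s: 6.3
tcp_pos: [0.4713, -0.0038, 0.2234]
tool_rot: [[-0.999, 0.044, -0.0], [0.044, 0.999, 0.0], [0.0, 0.0, -1.0]]
force: [-1.3, -0.4, 1.0]
width: 0.0004
```

Emit:
{"method": "send_rows", "body": {
  "rows": [
    [[0,0,0.1],[0,0,0]],
    [[0,0,0],[0,0,0]]
  ]
}}

```text
time_s: 6.5
tcp_pos: [0.4714, -0.0038, 0.2225]
tool_rot: [[-0.999, 0.044, -0.0], [0.044, 0.999, 0.0], [0.0, 0.0, -1.0]]
force: [-1.2, 0.4, 1.3]
width: 0.0005
```

Emit:
{"method": "send_rows", "body": {
  "rows": [
    [[0,0,0.1],[0,0,0]],
    [[0,0,0.1],[0,0,0]],
    [[0,0,0],[0,0,0]]
  ]
}}

```text
time_s: 6.8
tcp_pos: [0.4714, -0.0038, 0.2204]
tool_rot: [[-0.999, 0.044, -0.0], [0.044, 0.999, 0.0], [0.0, 0.0, -1.0]]
force: [-1.8, 0.1, 2.1]
width: 0.0006
```

Emit:
{"method": "send_rows", "body": {
  "rows": [
    [[0,0,0.1],[0,0,0]],
    [[0,0,0.1],[0,0,0]],
    [[0,0,0],[0,0,0]]
  ]
}}

```text
time_s: 7.1
tcp_pos: [0.4723, -0.0041, 0.219]
tool_rot: [[-0.999, 0.044, 0.002], [0.044, 0.999, -0.001], [-0.002, -0.0, -1.0]]
force: [-1.2, -0.9, 5.0]
width: 0.0006
```

Emit:
{"method": "send_rows", "body": {
  "rows": [
    [[0,0,0.1],[0,0,0]],
    [[0,0,0],[0,0,0]]
  ]
}}

```text
time_s: 7.3
tcp_pos: [0.4725, -0.0041, 0.2182]
tool_rot: [[-0.999, 0.044, 0.003], [0.044, 0.999, -0.001], [-0.003, -0.001, -1.0]]
force: [0.1, 0.2, 5.1]
width: 0.0006
```

Lifting has started (5 N). I'll continue in 1 mm steps towards the firm stop.

Emit:
{"method": "send_rows", "body": {
  "rows": [
    [[0,0,0.1],[0,0,0]],
    [[0,0,0.1],[0,0,0]],
    [[0,0,0],[0,0,0]]
  ]
}}

```text
time_s: 7.6
tcp_pos: [0.4727, -0.0041, 0.2162]
tool_rot: [[-0.999, 0.045, 0.003], [0.045, 0.999, -0.001], [-0.003, -0.001, -1.0]]
force: [0.0, -0.9, 5.6]
width: 0.0005
```

Emit:
{"method": "send_rows", "body": {
  "rows": [
    [[0,0,0.1],[0,0,0]],
    [[0,0,0.1],[0,0,0]],
    [[0,0,0],[0,0,0]]
  ]
}}

```text
time_s: 7.9
tcp_pos: [0.4729, -0.0041, 0.2143]
tool_rot: [[-0.999, 0.045, 0.004], [0.045, 0.999, -0.001], [-0.004, -0.001, -1.0]]
force: [0.3, 0.0, 5.1]
width: 0.0007
```

Emit:
{"method": "send_rows", "body": {
  "rows": [
    [[0,0,0.1],[0,0,0]],
    [[0,0,0],[0,0,0]]
  ]
}}

```text
time_s: 8.1
tcp_pos: [0.473, -0.0041, 0.2134]
tool_rot: [[-0.999, 0.045, 0.004], [0.045, 0.999, -0.001], [-0.004, -0.001, -1.0]]
force: [-0.5, -0.5, 5.5]
width: 0.0004
```

Emit:
{"method": "send_rows", "body": {
  "rows": [
    [[0,0,0.1],[0,0,0]],
    [[0,0,0.1],[0,0,0]],
    [[0,0,0],[0,0,0]]
  ]
}}

```text
time_s: 8.4
tcp_pos: [0.4733, -0.0042, 0.2115]
tool_rot: [[-0.999, 0.045, 0.005], [0.045, 0.999, -0.001], [-0.005, -0.001, -1.0]]
force: [0.4, 0.2, 6.0]
width: 0.0005
```

Emit:
{"method": "send_rows", "body": {
  "rows": [
    [[0,0,0.1],[0,0,0]],
    [[0,0,0.05],[0,0,0]],
    [[0,0,0],[0,0,0]]
  ]
}}

```text
time_s: 8.7
tcp_pos: [0.4735, -0.0042, 0.2101]
tool_rot: [[-0.999, 0.045, 0.005], [0.045, 0.999, -0.001], [-0.005, -0.001, -1.0]]
force: [0.3, 0.1, 6.1]
width: 0.0007
```

Run:
```python
from station import arm, vision
import cv2
s=arm.read_state();c=vision.read_camera("side")
i=c["color"];cv2.imwrite("pics/s3.png",cv2.convertScaleAbs(cv2.resize(i[150:270,220:340],None,fx=5,fy=5,interpolation=cv2.INTER_CUBIC),alpha=1.8,beta=15))
c=vision.read_camera("top")
i=c["color"];cv2.imwrite("pics/t3.png",cv2.convertScaleAbs(cv2.resize(i[175:250,170:370],None,fx=4,fy=4,interpolation=cv2.INTER_CUBIC),alpha=1.8,beta=15))
print(s["tcp_pos"],s["force"])
```

```text
[ 0.47350178 -0.00416342  0.21011029] [0.34891817 0.09072453 6.06336032]
```

View pics/s3.png

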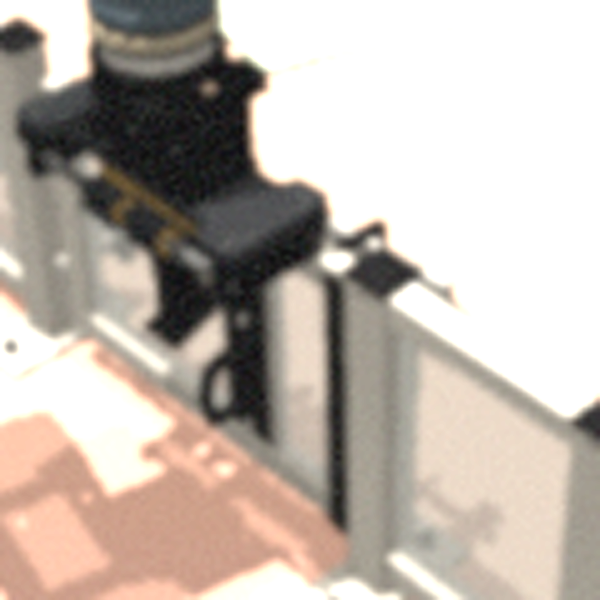

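The lever is well down and the fingers are still on the plate. The gate is shut. I'll keep going.

Emit:
{"method": "send_rows", "body": {
  "rows": [
    [[0,0,0.1],[0,0,0]],
    [[0,0,0],[0,0,0]]
  ]
}}

```text
time_s: 9.0
tcp_pos: [0.4736, -0.0042, 0.2092]
tool_rot: [[-0.999, 0.045, 0.006], [0.045, 0.999, -0.001], [-0.006, -0.001, -1.0]]
force: [1.7, 1.0, 5.8]
width: 0.0002
```

Emit:
{"method": "send_rows", "body": {
  "rows": [
    [[0,0,0.1],[0,0,0]],
    [[0,0,0],[0,0,0]]
  ]
}}

```text
time_s: 9.2
tcp_pos: [0.4737, -0.0042, 0.2086]
tool_rot: [[-0.999, 0.045, 0.006], [0.045, 0.999, -0.001], [-0.006, -0.001, -1.0]]
force: [-0.0, 1.0, 9.8]
width: 0.0004
```

Emit:
{"method": "send_rows", "body": {
  "rows": [
    [[0,0,0.1],[0,0,0]],
    [[0,0,0],[0,0,0]]
  ]
}}

```text
time_s: 9.4
tcp_pos: [0.4744, -0.0043, 0.2082]
tool_rot: [[-0.999, 0.045, 0.008], [0.045, 0.999, -0.001], [-0.008, -0.001, -1.0]]
force: [0.7, 0.8, 12.0]
width: 0.0004
```

The firm stop is at TCP z about 0.2086. I'll ease off slightly and start pushing the gate along its arc, which is +x with a little -y and yaw following.

Emit:
{"method": "send_rows", "body": {
  "rows": [
    [[0,0,-0.05],[0,0,0]],
    [[-0.2,-0.06,0],[0,0,-0.57]],
    [[-0.2,-0.06,0],[0,0,-0.57]],
    [[0,0,0],[0,0,0]]
  ]
}}

```text
time_s: 9.8
tcp_pos: [0.4784, -0.0055, 0.2085]
tool_rot: [[-1.0, 0.025, 0.008], [0.025, 1.0, -0.001], [-0.008, -0.001, -1.0]]
force: [0.7, 1.2, 10.4]
width: 0.0003
```

Emit:
{"method": "send_rows", "body": {
  "rows": [
    [[-0.2,-0.06,0],[0,0,-0.57]],
    [[-0.2,-0.06,0],[0,0,-0.57]],
    [[0,0,0],[0,0,0]]
  ]
}}

```text
time_s: 10.1
tcp_pos: [0.4824, -0.0066, 0.2085]
tool_rot: [[-1.0, 0.005, 0.008], [0.005, 1.0, -0.001], [-0.008, -0.001, -1.0]]
force: [0.1, 0.9, 10.5]
width: 0.0002
```

Emit:
{"method": "send_rows", "body": {
  "rows": [
    [[-0.2,-0.06,0],[0,0,-0.57]],
    [[-0.2,-0.06,0],[0,0,-0.57]],
    [[0,0,0],[0,0,0]]
  ]
}}

```text
time_s: 10.4
tcp_pos: [0.4864, -0.0077, 0.2085]
tool_rot: [[-1.0, -0.015, 0.008], [-0.015, 1.0, -0.0], [-0.008, -0.0, -1.0]]
force: [1.0, 2.3, 11.9]
width: 0.0001
```

Run:
```python
from station import arm, vision
import cv2
s=arm.read_state();c=vision.read_camera("side")
i=c["color"];cv2.imwrite("pics/s4.png",cv2.convertScaleAbs(cv2.resize(i[150:270,220:340],None,fx=5,fy=5,interpolation=cv2.INTER_CUBIC),alpha=1.8,beta=15))
c=vision.read_camera("top")
i=c["color"];cv2.imwrite("pics/t4.png",cv2.convertScaleAbs(cv2.resize(i[175:250,170:370],None,fx=4,fy=4,interpolation=cv2.INTER_CUBIC),alpha=1.8,beta=15))
print(s["tcp_pos"],s["force"])
```

```text
[ 0.48638792 -0.00767211  0.20851999] [ 1.04086798  2.32180644 11.85880534]
```

View pics/t4.png

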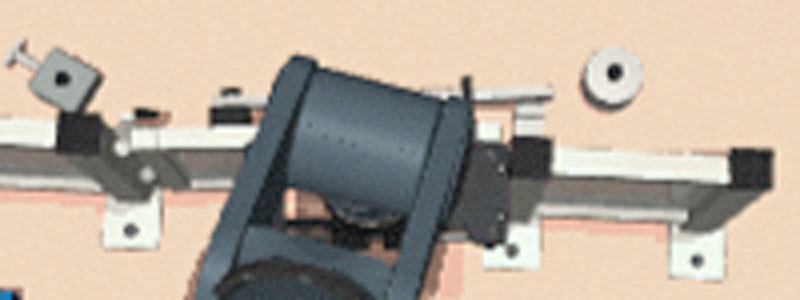

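View pics/s4.png

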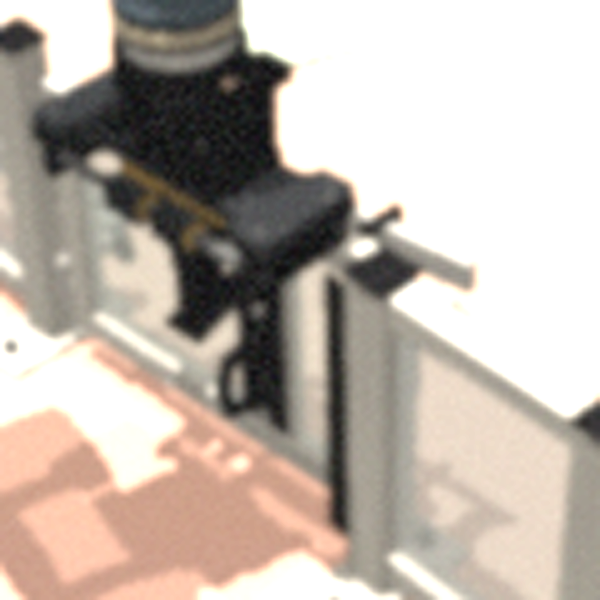

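The bar nose is now above and beyond the catch, in the side view near (470,270) of the crop, and the gate is moving. The gripper body is close to the latch post, so I'll push straight on with no further -y shift or yaw.

Emit:
{"method": "send_rows", "body": {
  "rows": [
    [[-0.2,0.05,-0.02],[0,0,0]],
    [[-0.2,0.05,0],[0,0,0]],
    [[0,0,0],[0,0,0]]
  ]
}}

```text
time_s: 10.8
tcp_pos: [0.4901, -0.008, 0.2086]
tool_rot: [[-1.0, -0.016, 0.007], [-0.016, 1.0, -0.003], [-0.007, -0.003, -1.0]]
force: [-0.2, -2.2, 10.4]
width: 0.0005
```

Emit:
{"method": "send_rows", "body": {
  "rows": [
    [[-0.2,0.03,0],[0,0,0]],
    [[-0.2,0,0],[0,0,0]],
    [[0,0,0],[0,0,0]]
  ]
}}

```text
time_s: 11.1
tcp_pos: [0.4941, -0.0084, 0.2086]
tool_rot: [[-1.0, -0.016, 0.007], [-0.016, 1.0, -0.005], [-0.007, -0.005, -1.0]]
force: [-1.3, -4.5, 9.2]
width: 0.0005
```

Emit:
{"method": "send_rows", "body": {
  "rows": [
    [[-0.2,0,0],[0,0,0]],
    [[-0.2,0,0],[0,0,0]],
    [[-0.2,0,0],[0,0,0]],
    [[0,0,0],[0,0,0]]
  ]
}}

```text
time_s: 11.5
tcp_pos: [0.5002, -0.0087, 0.2086]
tool_rot: [[-1.0, -0.016, 0.007], [-0.016, 1.0, -0.006], [-0.007, -0.006, -1.0]]
force: [-0.4, -6.5, 8.4]
width: 0.0004
```

Run:
```python
from station import arm, vision
import cv2
s=arm.read_state();c=vision.read_camera("side")
i=c["color"];cv2.imwrite("pics/s5.png",cv2.convertScaleAbs(cv2.resize(i[150:270,220:340],None,fx=5,fy=5,interpolation=cv2.INTER_CUBIC),alpha=1.8,beta=15))
c=vision.read_camera("top")
i=c["color"];cv2.imwrite("pics/t5.png",cv2.convertScaleAbs(cv2.resize(i[175:250,170:370],None,fx=4,fy=4,interpolation=cv2.INTER_CUBIC),alpha=1.8,beta=15))
print(s["tcp_pos"],s["force"])
```

```text
[ 0.5002167  -0.00870701  0.20859969] [-0.43502898 -6.48387152  8.36111525]
```

View pics/t5.png

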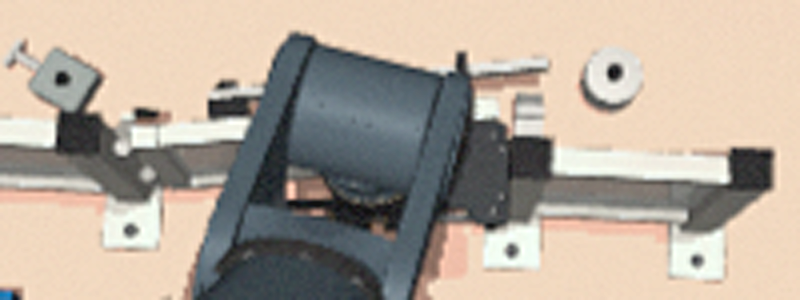

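View pics/s5.png

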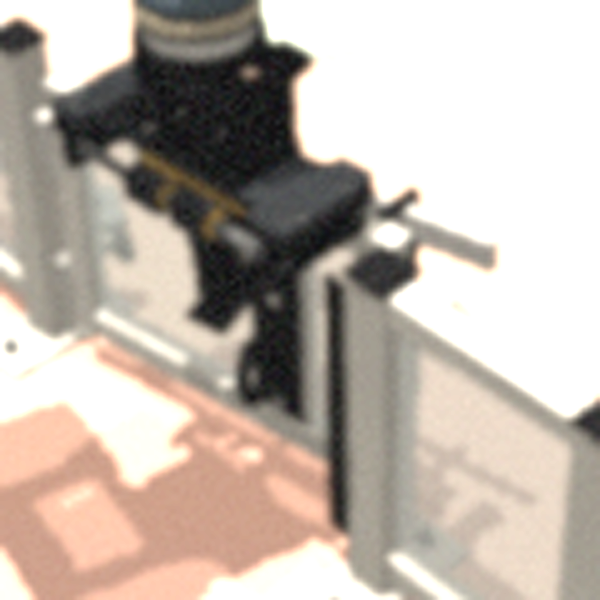

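The gate is at about 0.13–0.15 rad with the bar nose clearly beyond the catch. I'll push slightly further while easing the side load, then raise the fingers and let the lever come up.

Emit:
{"method": "send_rows", "body": {
  "rows": [
    [[-0.2,-0.15,0],[0,0,0]],
    [[-0.2,-0.15,0],[0,0,0]],
    [[-0.2,-0.15,0],[0,0,0]],
    [[0,0,0],[0,0,0]],
    [[0,0,-0.4],[0,0,0]],
    [[0.1,0,-0.5],[0,0,0]],
    [[0.1,0,-0.5],[0,0,0]],
    [[0.1,0,-0.5],[0,0,0]],
    [[0.1,0,-0.7],[0,0,0]],
    [[0,0,-1],[0,0,0]],
    [[0,0,-1.5],[0,0,0]],
    [[0,0,-1.5],[0,0,0]]
  ]
}}

```text
time_s: 12.8
tcp_pos: [0.4987, -0.0107, 0.2731]
tool_rot: [[-1.0, -0.015, -0.002], [-0.015, 1.0, -0.0], [0.002, -0.0, -1.0]]
force: [-0.3, 0.2, -0.2]
width: 0.0006
```

Run:
```python
from station import arm, vision
import cv2
s=arm.read_state();c=vision.read_camera("side")
i=c["color"];cv2.imwrite("pics/s6.png",cv2.convertScaleAbs(cv2.resize(i[150:270,220:340],None,fx=5,fy=5,interpolation=cv2.INTER_CUBIC),alpha=1.8,beta=15))
c=vision.read_camera("top")
i=c["color"];cv2.imwrite("pics/t6.png",cv2.convertScaleAbs(cv2.resize(i[175:250,170:370],None,fx=4,fy=4,interpolation=cv2.INTER_CUBIC),alpha=1.8,beta=15))
print(s["tcp_pos"],s["force"])
```

```text
[ 0.49867085 -0.01073499  0.27311303] [-0.26240367  0.15755056 -0.24251244]
```

View pics/t6.png

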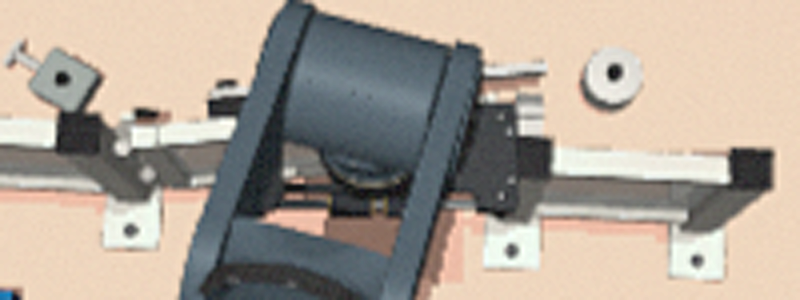

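View pics/s6.png

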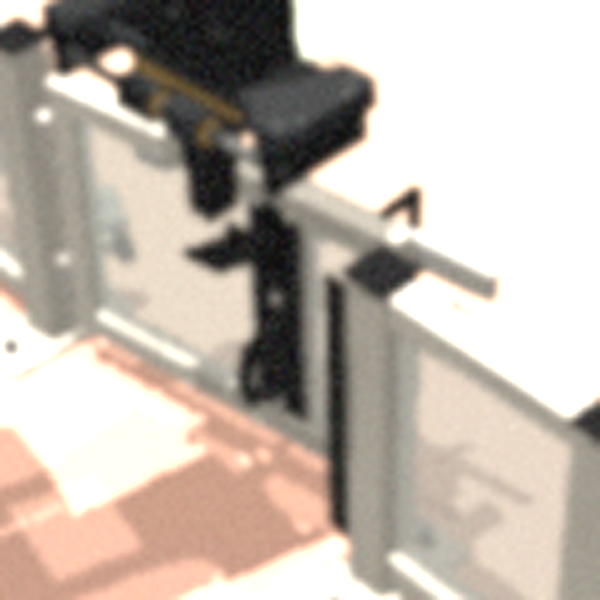

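The lever has sprung back up and the bar has dropped outside the catch. The gate stands slightly open. I'll estimate its angle and work out the push path: tips at z about 0.205 on the front face, 130 mm from the hinge, between the hinge and the lever.

Run:
```python
from h import *
from station import arm
np.set_printoptions(precision=4,suppress=True)
print(arm.read_state()["joint_pos"])
H=np.array([.5335,.1945]);y0=-.041
R=lambda a:np.array([[np.cos(a),-np.sin(a)],[np.sin(a),np.cos(a)]])
obs=tz(545,68);print("obs",obs)
for th in (0,.1,.12,.14,.16,.18,.2):
    print(th,proj("top",[*(H+R(th+y0)@[.032,-.335]),.212]))
print("rest obs",tz(555,127))
def C(th,g=0):
    a=th+y0; r=a-.015; off=.008+.0095*np.cos(r)+.015*abs(np.sin(r))+g
    return H+R(a)@[-off,-.13]
for th in (.1,.13,.16): print("C",th,C(th),"gap10",C(th,.01))
prev=C(.1)
t=np.array([[-1,-.015],[-.015,1]])
for th in np.arange(.15,1.36,.05):
    c=C(th);d=t.T@(c-prev)*100;print(round(th,2),c,d);prev=c
```

```text
[-0.2455  0.3238  1.7088 -0.0005  1.1054 -1.8314]
obs (305.875, 191.625)
0 [308.2368 206.2539]
0.1 [307.0872 195.708 ]
0.12 [306.7304 193.626 ]
0.14 [306.3318 191.555 ]
0.16 [305.8917 189.4956]
0.18 [305.4105 187.4487]
0.2 [304.8885 185.4149]
rest obs (308.375, 206.375)
C 0.1 [0.523  0.0637] gap10 [0.5131 0.0631]
C 0.13 [0.5265 0.0634] gap10 [0.5166 0.0625]
C 0.16 [0.5301 0.0632] gap10 [0.5201 0.062 ]
0.15 [0.5289 0.0632] [-0.5835 -0.0524]
0.2 [0.5348 0.063 ] [-0.5885 -0.0264]
0.25 [0.5407 0.0631] [-0.5925  0.0002]
0.3 [0.5466 0.0635] [-0.5954  0.0274]
0.35 [0.5526 0.0641] [-0.5972  0.055 ]
0.4 [0.5586 0.0651] [-0.5978  0.0831]
0.45 [0.5645 0.0663] [-0.5972  0.1116]
0.5 [0.5705 0.0678] [-0.5952  0.1404]
0.55 [0.5763 0.0695] [-0.5918  0.1696]
0.6 [0.5822 0.0716] [-0.5871  0.199 ]
0.65 [0.588 0.074] [-0.5808  0.2285]
0.7 [0.5937 0.0767] [-0.573   0.2582]
0.75 [0.5992 0.0796] [-0.5636  0.2878]
0.8 [0.6047 0.0829] [-0.5526  0.3174]
0.85 [0.6101 0.0864] [-0.5399  0.3468]
0.9 [0.6153 0.0903] [-0.5256  0.3759]
0.95 [0.6203 0.0944] [-0.5095  0.4045]
1.0 [0.6251 0.0988] [-0.4917  0.4327]
1.05 [0.6298 0.1035] [-0.4722  0.4602]
1.1 [0.6342 0.1084] [-0.451  0.487]
1.15 [0.6384 0.1136] [-0.4281  0.5129]
1.2 [0.6424 0.119 ] [-0.4035  0.5378]
1.25 [0.6461 0.1247] [-0.3772  0.5616]
1.3 [0.6495 0.1306] [-0.3494  0.5841]
1.35 [0.6526 0.1367] [-0.3201  0.6053]
```

The gate is at about 0.14 rad, past 0.09; the same check on the shut picture agreed within 0.2 px. Next I'll move over to the front of the leaf and lower beside it with about a 10 mm gap.

Emit:
{"method": "send_rows", "body": {
  "rows": [
    [[0,1.5,0],[0,0,0]],
    [[0,2,0],[0,0,0]],
    [[0,2,0],[0,0,0]],
    [[0,1.5,0],[0,0,0]],
    [[-0.4,0.3,0],[0,0,0]],
    [[-0.4,0,0.5],[0,0,0]],
    [[-0.4,0,1],[0,0,0]],
    [[0,0,1],[0,0,0]],
    [[0,0,1],[0,0,0]],
    [[0,0,0.8],[0,0,0]],
    [[0,0,0],[0,0,0]],
    [[0,0,0],[0,0,0]]
  ]
}}

```text
time_s: 14.1
tcp_pos: [0.5101, 0.0624, 0.2295]
tool_rot: [[-1.0, -0.015, -0.001], [-0.015, 1.0, 0.0], [0.001, 0.0, -1.0]]
force: [0.4, 0.1, 0.1]
width: 0.0007
```

Emit:
{"method": "send_rows", "body": {
  "rows": [
    [[-0.3,0,0],[0,0,0]],
    [[-0.3,0,0],[0,0,0]],
    [[-0.3,0,0],[0,0,0]],
    [[-0.3,0,0],[0,0,0]],
    [[-0.3,0,0],[0,0,0]],
    [[-0.3,0,0],[0,0,0]],
    [[0,0,0],[0,0,0]]
  ]
}}

```text
time_s: 14.8
tcp_pos: [0.5286, 0.0628, 0.2297]
tool_rot: [[-1.0, -0.015, 0.0], [-0.015, 1.0, 0.0], [-0.0, 0.0, -1.0]]
force: [0.1, -0.7, 0.2]
width: 0.0006
```

Emit:
{"method": "send_rows", "body": {
  "rows": [
    [[-0.3,0,0],[0,0,0]],
    [[-0.3,0,0],[0,0,0]],
    [[-0.3,0,0],[0,0,0]],
    [[-0.4,0.02,0],[0,0,0]],
    [[-0.4,0.03,0],[0,0,0]],
    [[-0.4,0.03,0],[0,0,0]],
    [[-0.4,0.04,0],[0,0,0]],
    [[0,0,0],[0,0,0]]
  ]
}}

```text
time_s: 15.6
tcp_pos: [0.5546, 0.0643, 0.2299]
tool_rot: [[-1.0, -0.015, 0.002], [-0.015, 1.0, -0.0], [-0.002, -0.0, -1.0]]
force: [-0.2, 0.0, 0.3]
width: 0.0005
```

```bash
cat > look.py <<'E'
import sys,cv2
from station import arm, vision
s=arm.read_state();n=sys.argv[1]
a=vision.read_camera("side")["color"];b=vision.read_camera("top")["color"]
cv2.imwrite(f"pics/s{n}.png",cv2.convertScaleAbs(cv2.resize(a[110:270,190:350],None,fx=3.7,fy=3.7,interpolation=cv2.INTER_CUBIC),alpha=1.8,beta=15))
cv2.imwrite(f"pics/t{n}.png",cv2.convertScaleAbs(cv2.resize(b[110:250,170:370],None,fx=4,fy=4,interpolation=cv2.INTER_CUBIC),alpha=1.8,beta=15))
print(s["tcp_pos"],s["force"])
E
python3 look.py 7
```

```text
[0.554607   0.06425795 0.22991124] [-0.21357726  0.03097442  0.31765738]
```

View pics/t7.png

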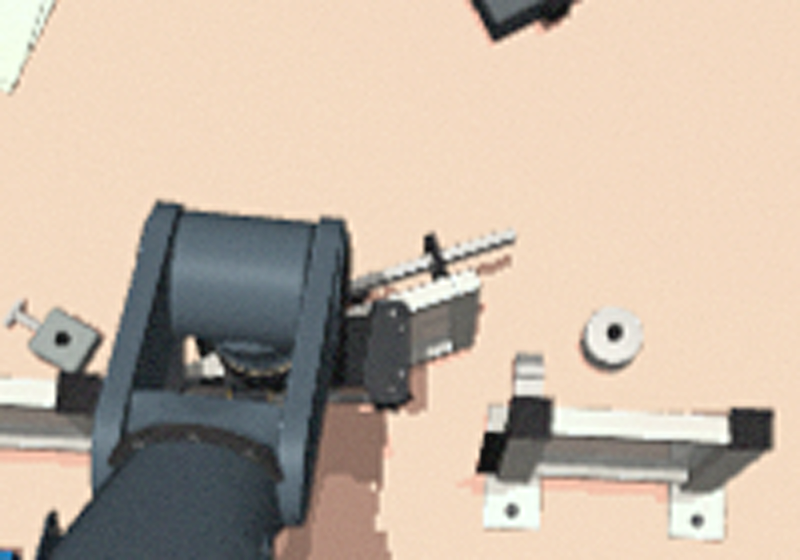

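View pics/s7.png

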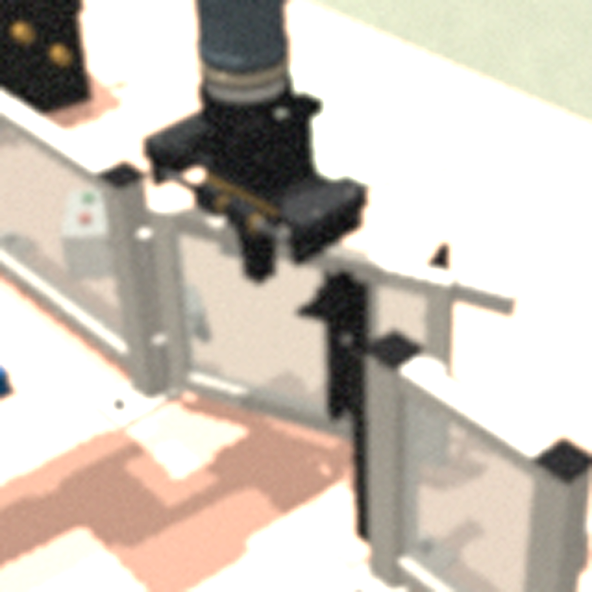

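The gate follows the fingers (about 0.37 rad, as predicted). I'll continue along the arc at about 0.35 rad/s.

Emit:
{"method": "send_rows", "body": {
  "rows": [
    [[-0.42,0.06,0],[0,0,0]],
    [[-0.42,0.07,0],[0,0,0]],
    [[-0.42,0.09,0],[0,0,0]],
    [[-0.42,0.1,0],[0,0,0]],
    [[-0.42,0.12,0],[0,0,0]],
    [[-0.41,0.13,0],[0,0,0]],
    [[-0.41,0.15,0],[0,0,0]],
    [[-0.4,0.17,0],[0,0,0]],
    [[-0.4,0.19,0],[0,0,0]],
    [[-0.39,0.2,0],[0,0,0]],
    [[-0.39,0.22,0],[0,0,0]],
    [[-0.38,0.24,0],[0,0,0]]
  ]
}}

```text
time_s: 16.9
tcp_pos: [0.602, 0.0828, 0.2298]
tool_rot: [[-1.0, -0.015, -0.0], [-0.015, 1.0, 0.0], [0.0, 0.0, -1.0]]
force: [-1.2, 0.6, 1.1]
width: 0.0005
```

Emit:
{"method": "send_rows", "body": {
  "rows": [
    [[-0.37,0.25,0],[0,0,0]],
    [[-0.37,0.27,0],[0,0,0]],
    [[-0.36,0.28,0],[0,0,0]],
    [[-0.35,0.29,0],[0,0,0]],
    [[-0.34,0.31,0],[0,0,0]],
    [[-0.33,0.32,0],[0,0,0]],
    [[-0.31,0.34,0],[0,0,0]],
    [[-0.3,0.35,0],[0,0,0]],
    [[0,0,0],[0,0,0]]
  ]
}}

```text
time_s: 17.8
tcp_pos: [0.6297, 0.1076, 0.2298]
tool_rot: [[-1.0, -0.016, 0.002], [-0.016, 1.0, 0.0], [-0.002, 0.0, -1.0]]
force: [-0.2, -0.5, -0.6]
width: 0.0006
```

```bash
python3 look.py 8
```

```text
[0.62973004 0.10760839 0.22984803] [-0.22837685 -0.52614812 -0.58400225]
```

View pics/t8.png

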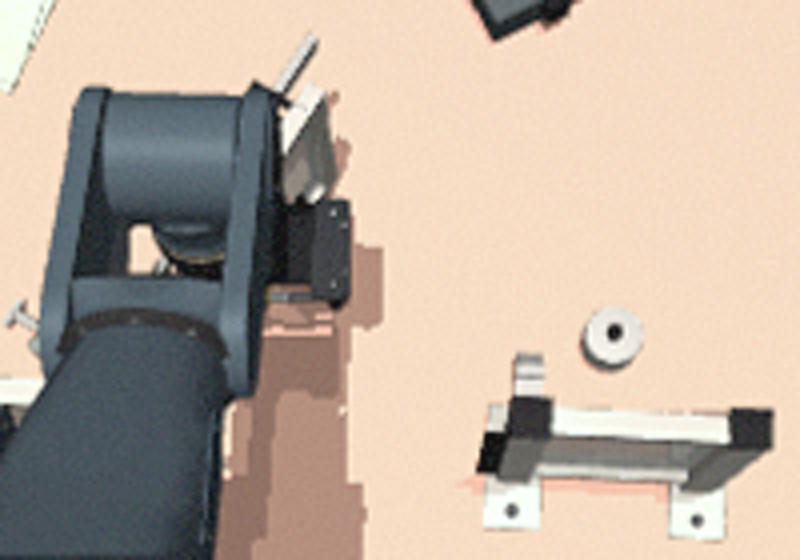

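The gate is at about 1.05–1.1 rad. Now I'll slow down for the last part and watch the force.

Emit:
{"method": "send_rows", "body": {
  "rows": [
    [[-0.28,0.33,0],[0,0,0]],
    [[-0.27,0.34,0],[0,0,0]],
    [[-0.25,0.35,0],[0,0,0]],
    [[-0.22,0.34,0],[0,0,0]],
    [[-0.2,0.33,0],[0,0,0]],
    [[0,0,0],[0,0,0]]
  ]
}}

```text
time_s: 18.5
tcp_pos: [0.6413, 0.1249, 0.2298]
tool_rot: [[-1.0, -0.016, 0.001], [-0.016, 1.0, 0.0], [-0.001, 0.0, -1.0]]
force: [-0.4, 0.1, 0.1]
width: 0.0004
```

Emit:
{"method": "send_rows", "body": {
  "rows": [
    [[-0.15,0.25,0],[0,0,0]],
    [[-0.13,0.25,0],[0,0,0]],
    [[0,0,0],[0,0,0]]
  ]
}}

```text
time_s: 18.8
tcp_pos: [0.6438, 0.1296, 0.2298]
tool_rot: [[-1.0, -0.015, 0.001], [-0.015, 1.0, 0.001], [-0.001, 0.001, -1.0]]
force: [-0.7, -0.7, -0.4]
width: 0.0008
```

Emit:
{"method": "send_rows", "body": {
  "rows": [
    [[-0.1,0.2,0],[0,0,0]],
    [[0,0.2,0],[0,0,0]],
    [[0,0,0],[0,0,0]]
  ]
}}

```text
time_s: 19.1
tcp_pos: [0.6445, 0.1336, 0.2299]
tool_rot: [[-1.0, -0.015, 0.001], [-0.015, 1.0, 0.0], [-0.001, 0.0, -1.0]]
force: [0.7, -0.4, -0.2]
width: 0.0006
```

```bash
python3 look.py 9
```

```text
[0.64454839 0.13356343 0.22986387] [ 0.66742519 -0.37318722 -0.244926  ]
```

View pics/t9.png

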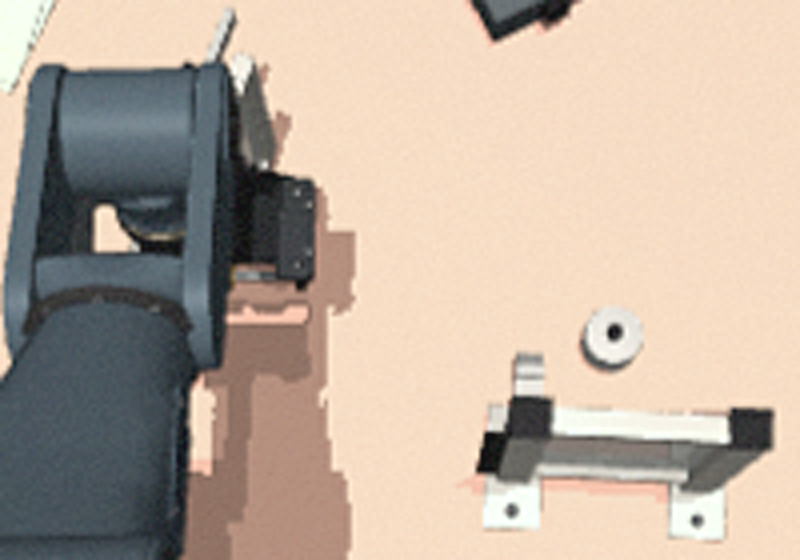

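```bash
cat > ang.py <<'E'
from h import *
H=np.array([.5335,.1945]);y0=-.041
R=lambda a:np.array([[np.cos(a),-np.sin(a)],[np.sin(a),np.cos(a)]])
for th in (1.1,1.15,1.2,1.25,1.3,1.35):
    u=lambda p,z:((proj("top",[*(H+R(th+y0)@p),z])-[170,110])*4).round(0)
    print(th,"nose",u([.032,-.335],.206),"leaf end front/back",u([-.008,-.292],.235),u([.008,-.292],.235))
E
python3 ang.py
```

```text
1.1 nose [305.  33.] leaf end front/back [318.  87.] [301.  77.]
1.15 nose [286.  26.] leaf end front/back [302.  78.] [284.  69.]
1.2 nose [267.  19.] leaf end front/back [286.  70.] [268.  62.]
1.25 nose [247.  13.] leaf end front/back [269.  62.] [251.  55.]
1.3 nose [227.   8.] leaf end front/back [252.  56.] [233.  50.]
1.35 nose [207.   4.] leaf end front/back [235.  50.] [215.  45.]
```

Emit:
{"method": "send_rows", "body": {
  "rows": [
    [[-0.08,0.2,0],[0,0,0]],
    [[-0.08,0.2,0],[0,0,0]],
    [[0,0,0],[0,0,0]]
  ]
}}

```text
time_s: 19.5
tcp_pos: [0.6459, 0.1377, 0.2297]
tool_rot: [[-1.0, -0.015, 0.0], [-0.015, 1.0, 0.001], [-0.0, 0.001, -1.0]]
force: [-0.0, 0.1, -0.1]
width: 0.0005
```

In the last picture the gate was at about 1.3 rad. I'll make a few more small nudges to feel the stop.

Emit:
{"method": "send_rows", "body": {
  "rows": [
    [[-0.05,0.15,0],[0,0,0]],
    [[-0.05,0.1,0],[0,0,0]],
    [[0,0,0],[0,0,0]]
  ]
}}

```text
time_s: 19.8
tcp_pos: [0.6469, 0.14, 0.2297]
tool_rot: [[-1.0, -0.015, 0.0], [-0.015, 1.0, 0.0], [-0.0, 0.0, -1.0]]
force: [-0.1, 0.3, 0.8]
width: 0.0005
```

Emit:
{"method": "send_rows", "body": {
  "rows": [
    [[-0.05,0.1,0],[0,0,0]],
    [[0,0.1,0],[0,0,0]],
    [[0,0,0],[0,0,0]]
  ]
}}

```text
time_s: 20.1
tcp_pos: [0.647, 0.1408, 0.2298]
tool_rot: [[-1.0, -0.015, -0.001], [-0.015, 1.0, -0.002], [0.001, -0.002, -1.0]]
force: [-1.0, -4.8, 1.0]
width: 0.0003
```

The stop is felt (about 5 N). I'll back away to the right and up, then check.

Emit:
{"method": "send_rows", "body": {
  "rows": [
    [[0,-0.2,0],[0,0,0]],
    [[0.1,-0.5,0],[0,0,0]],
    [[0.3,-1,0],[0,0,0]],
    [[0.3,-1.5,-1],[0,0,0]],
    [[0,-2,-2],[0,0,0]],
    [[0,-3,-3],[0,0,0]],
    [[1,-4,-2],[0,0,0]],
    [[1,-4,-1],[0,0,0]],
    [[2,-4,0],[0,0,0]],
    [[2,-4,0],[0,0,0]],
    [[0,0,0],[0,0,0]],
    [[0,0,0],[0,0,0]]
  ]
}}

```text
time_s: 21.3
tcp_pos: [0.5835, -0.1029, 0.3206]
tool_rot: [[-1.0, -0.012, 0.001], [-0.012, 1.0, 0.0], [-0.001, 0.0, -1.0]]
force: [-0.4, 0.3, 0.5]
width: 0.0007
```

```bash
python3 look.py 10
```

```text
[ 0.58347031 -0.1029165   0.32061674] [-0.42071063  0.33739978  0.49784278]
```

View pics/t10.png

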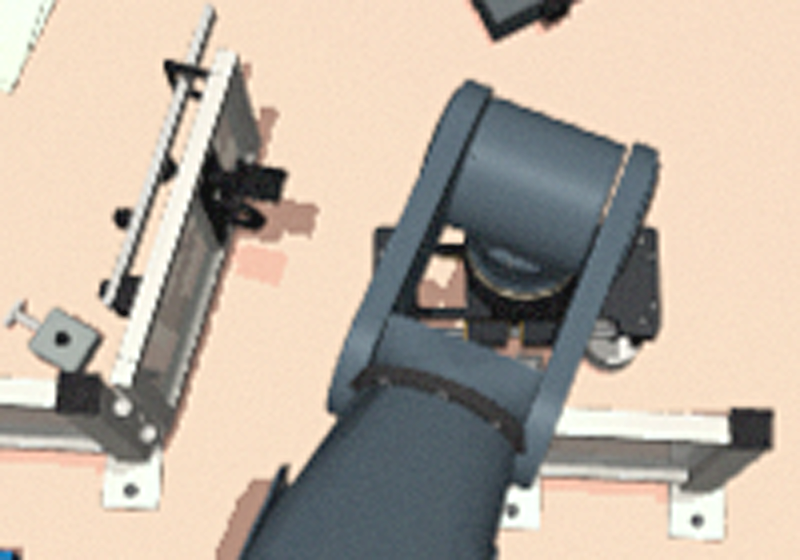

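View pics/s10.png

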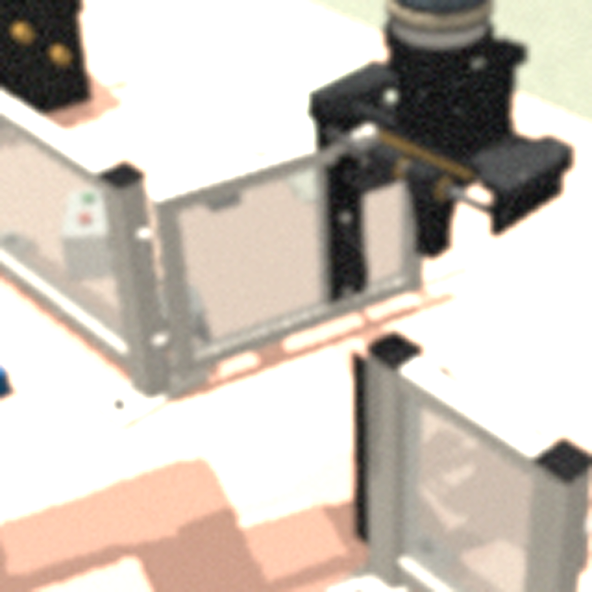

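The gate stands at about 1.34–1.35 rad: nose at (210,10) and leaf end at (235,50). The lever is up, the clamp and weight are where they were, and the arm is clear of everything.

Run:
```python
from station import job
print(job.hand_in())
```

```text
the job is handed in; nothing more can be done
None
```

The gate is open to its stop and the job is handed in, at about 21 s on the robot's clock. `hand_in` gives no verdict.

- **Lever:** I pressed the thumb lever down to its firm stop. The highest reading was about 12 N, just above the 8–10 N firm range and below the 14 N limit. I then eased it to about 10 N.
- **Out of the catch:** I pushed the gate through the catch with the lever held down. Forces along the push stayed near 1 N, with up to 6.5 N sideways from fingertip friction on the pad. I let the lever go with the gate at about 0.14 rad, past the 0.09 rad needed.
- **Swing:** I swung the gate at about 0.35 rad/s by pushing on the front of the leaf until the stop was felt at about 5 N. Then I backed the arm away.

**Last checks:**
- In the top view the bar nose and leaf end put the gate at about 1.34–1.35 rad.
- The lever looks back up in the top view, and the bar has dropped.
- The wrist force reads near zero, with the arm clear of everything.
- The clamp, stop-clock and notebook-side objects that I could see had not moved. The spare weight is partly hidden under the gripper but appears in the same place. I did not measure the other bystanders again.

No check failed or disagreed.

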